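# Stir the beads loose and hold the finishing bowl's dial at three

## Robot

A 7-joint arm with a two-finger parallel gripper is mounted at the origin on the work surface; the furniture and walls round the work are solid. World frame = base frame: x ahead of the robot, y to its left, z up, the work surface at z = 0. Lengths are in mm, angles in rad, forces in N, time in s.
With the tool pointing down it reaches from about 400 to 850 mm from the base axis. Payload 4.4 kg.
Tool frame: the origin (TCP) lies at the very end of the fingers, on their centre line; the grasp point (between the pads) lies behind it (bot.grip_point_offset is the z of the grasp point in the tool frame, in mm); z points along the fingers, y is the line along which they close (so a half turn about z gives the same grasp; the last joint's range is limited). The gripper opens to 94 mm and grips with 3 to 60 N. Pads are 16 mm wide; open, the fingers measure 119 mm over their backs; the gripper's body (75 mm by 177 mm) begins 78 mm behind the grasp point.
Start: joints at [1.189, 0.628, 0.038, 1.517, -0.027, 0.996, -0.02], TCP at [201.904, -617.862, 205.478] pointing down, gripper open.
Joint ranges: [-3.06, 3.06], [-0.37, 2.12], [-1.25, 1.32], [0.18, 2.47], [-1.1, 4.24], [0.23, 1.98], [-2.94, 2.94]. Speed limits (rad/s): [2.57, 2.57, 3.14, 3.14, 3.14, 3.14, 3.14].

## Interface

Orientations are given as a rotation vector (axis times angle).
In Python, from plant import bot gives the robot as it stands.
- The arm moves only by the shell command python3 -m crank 'ROWS' [FORCE]. ROWS is JSON, a list of rows, each a list of 7 numbers: the shift along the tool's x, y, z in m, then the turn, a rotation vector about the tool's x, y, z in rad, then the opening, from 0 (shut) to 1 (fully open). In form: [[x, y, z, wx, wy, wz, hand], ...]. A call has 1 to 20 rows; each row shifts and turns the commanded pose from where the row before left it, along the tool's axes as they then stand; what a row does not reach is not made up. A row lasts 1/8 s, in which the tool goes at most 62.5 mm and 10.7 degrees, less where a joint would pass 70% of its speed; a pose out of reach is approached as far as the arm can. A call with a gripper value outside its range is refused whole. The fingers move at their own pace and stop on an object; FORCE is the grip in N (left out, the last holds). Time passes only in rows, so rows that do not move let the fingers close. It gives the time, the measured TCP pose, the force, the opening and the grip force at its end, in the units of the state.
- bot.get_obs(): the state, without advancing time (a new reading comes with each control period).
- bot.get_image(name): name is "scene" or "top" or "wrist"; returns a dict with "pixels" (384x512x3 uint8, red, green, blue), "z_map" (384x512 float32, mm along the optical axis (not along the pixel's ray), 0 where there is no reading), "intrinsics" (3x3 intrinsics, pixels), "pose" (4x4, takes a point from camera to world coordinates). Camera axes: x right, y up, looking along -z (the intrinsics and any distortion apply to the point x, -y, -z); pixel columns grow to the right and rows downward; lengths in mm; the calibration is good to about 2 mm. The wrist camera is an equidistant fisheye: a pixel r from the principal point sees the ray r / f radians off the axis. A picture is of the moment at which its call begins.
- bot.finish_job(): hands the job in; it is judged then, once.
The state is a dict: "clock": time; "joint_positions": joint angles; "qd": joint speeds; "joint_efforts": joint torques, N m; "position": TCP position; "tool_rot": TCP orientation; "ft_force": force on the tool from outside, world axes, zero at the start; "moment": the same for the moment, N m; "opening": opening from 0.0 (shut) to 1.0 (fully open); "finger_force": force on a finger pad.
Only numpy, scipy, OpenCV 4.12 (cv2) and the standard library are available. Lean on these libraries where they do the work, as an engineer would, in place of code of your own. Each camera call takes 0.05 s, during which the arm holds its last target. There are 200 camera calls.

## Task

The turned wooden beads have crept together on one side of the blue finishing bowl: take the stirring stick from its block, stir the beads round the bowl with it until every bead has moved at least its own width away from where it lay, and stand the stick back in its block before you run the machine. Then turn the spring-return dial clockwise past the one-dot and two-dot clicks to the three-dot click, without overrunning to the four red dots, and finish while still holding it steady there against its spring. The beads stay in the bowl, the fingers stay off them, and the things standing round about stay where they are.

Things in the scene. Friction and masses are not known exactly. Their poses are not given: they have to be found in the camera images.
- machine: bench vibratory finishing machine, fixed: round dark green base (200 mm across, 50 mm high) under the blue bowl, a control pod in front (130 mm wide, 82 to 212 mm from the bowl's axis, top at z = 60 mm) and a black battery pack with an orange band behind (to 135 mm from the axis). Origin on the bowl's axis at bench height; -x points from the bowl to the pod, z up
- bowl: open blue bowl, fixed on the machine: rim 190 mm across at z = 123 mm, inside radius 80 mm at the floor, 86 mm at the rim. The floor is flat and clear (a flush bolt in the middle) and the beads lie on it. Origin on the axis at the underside, 70 mm above the bench; its yaw is of no account
- bowl_floor (a point): centre of the bowl's inner floor, 77 mm above the bench; z up
- bead_0: loose pale birch wooden bead, a slippery waxed ball of 24 mm diameter and 12 g with a dark drilled hole. Origin at its centre (12 mm above the bowl floor)
- bead_1: loose brown walnut wooden bead, a slippery waxed ball of 24 mm diameter and 12 g with a dark drilled hole. Origin at its centre (12 mm above the bowl floor)
- bead_2: loose orange-brown cherry wooden bead, a slippery waxed ball of 24 mm diameter and 12 g with a dark drilled hole. Origin at its centre (12 mm above the bowl floor)
- bead_3: loose very dark wenge wooden bead, a slippery waxed ball of 24 mm diameter and 12 g with a dark drilled hole. Origin at its centre (12 mm above the bowl floor)
- bead_4: loose cream maple wooden bead, a slippery waxed ball of 24 mm diameter and 12 g with a dark drilled hole. Origin at its centre (12 mm above the bowl floor)
- bead_5: loose red-brown mahogany wooden bead, a slippery waxed ball of 24 mm diameter and 12 g with a dark drilled hole. Origin at its centre (12 mm above the bowl floor)
- stick: loose stirring stick, 152 mm long, 45 g: pale round dowel of 16 mm diameter over the lower 70 mm, red-brown square handle, 20 x 20 mm, over the upper 82 mm (its flats face along its x and y). Stands upright in its block at the start. Origin at the centre of its lower end, z along it to the handle. Best gripped firmly across two flats, about 100 mm above the lower end
- block: fixed hardwood block, 72 x 72 x 58 mm, with one upright hole for the stick in the middle of its top. Origin under its centre at bench height, z up
- block_hole0 (a point): centre of the hole's mouth on top of the block, 58 mm above the bench; the hole is 24 mm wide and 46 mm deep (floor 12 mm above the bench) with an 8 mm chamfer at the mouth. With the stick fully home its origin is 46 mm below this point
- dial: black dial on the pod, axis upright, 165 mm in front of the bowl's axis: skirt 50 mm across, on it a grip bar 50 mm long, 14 mm thick, its top at z = 96 mm, 36 mm above the pod. Origin on the axis at z = 62 mm; x along the bar to its white pointer. At rest it points 0.84 rad left (counter-clockwise from above) of the machine's +x; clockwise follow 1, 2, 3 white and 4 red dots, 0.42 rad apart
- dial_grip (a point): point on the dial's axis inside the grip bar, 85 mm above the bench, 11 mm below the bar's top; axes as dial
- dial_turn (a joint): turn of the dial in rad, 0 at rest, growing clockwise seen from above; stop at 1.9. Clicks at 0.42 (one dot), 0.84 (two), 1.26 (three), 1.68 (four, red). A spring drives it back to 0 from any click when let go: 0.05 N m at rest, 0.11 at three dots, 0.13 at four; each click adds up to 0.035 N m of resistance before it and as much pull into it
- wax_tin: bystander: loose white and red tin, 68 mm across, 43 mm high; origin under its centre
- masking_tape: bystander: loose roll of masking tape lying flat, 98 mm across, 25 mm high; origin under its centre
- wood_block: bystander: loose sawn wooden stick, 32 x 130 x 30 mm, lying along its y; origin under its centre

How it is judged (in metres and radians):
On the way, in this order (a step that is already met when the one before it is completed fails the run):
1. the stick is held in the fingers with its lower end down in the bowl among the beads (contact force between the fingers and stick above 1 N and z of stick in the frame of bowl_floor below 0.035 m and horizontal distance between stick and bowl_floor below 0.085 m), for 0.1 s.
2. every bead lies at least about its own width (20 mm) from where it was at the start, the stick still held and down in the bowl (all of step 1 and distance of each of bead_0, bead_1, bead_2, bead_3, bead_4, bead_5 from where it was at the start of the episode above 0.02 m), for 0.1 s.
3. the stick stands fully home in its block and the fingers have let go of it (horizontal distance between stick and block_hole0 below 0.01 m and height (world z) of stick below 0.022 m and angle between stick's own z axis and vertical below 0.25 rad and contact force between the fingers and stick below 0.1 N), for 0.2 s.
4. the dial is turned to the three-dot click and held there by the fingers (value of joint dial_turn between 1.13 and 1.39 rad and contact force between the fingers and dial above 0.5 N), for 0.3 s.
At the end, for the whole second after the job is handed in: the fingers hold the dial within 0.13 rad of the three-dot click (1.26 rad), at rest; the stick stands home in its block (within 10 mm, lower end under 22 mm above the bench, lean under 0.25 rad), let go; all six beads are in the bowl (within 88 mm of its axis, under 50 mm above its floor) (all of step 3 and all of step 4 and velocity of joint dial_turn between -0.15 and 0.15 rad/s and horizontal distance between each of bead_0, bead_1, bead_2, bead_3, bead_4, bead_5 and bowl_floor below 0.088 m and z of each of bead_0, bead_1, bead_2, bead_3, bead_4, bead_5 in the frame of bowl_floor below 0.05 m); the arm keeps its last pose, push and grip.
It fails at once if the dial overruns toward the four red dots (beyond 1.56 rad) (value of joint dial_turn above 1.56 rad).
It fails at once if the dial is turned (beyond 0.25 rad) while the stick is in the bowl (z of stick in the frame of bowl_floor below 0.035 m and horizontal distance between stick and bowl_floor below 0.085 m and value of joint dial_turn above 0.25 rad).
It fails at once if a bead leaves the bowl (horizontal distance between any of bead_0, bead_1, bead_2, bead_3, bead_4, bead_5 and bowl_floor above 0.11 m).
It fails at once if the fingers push on a bead (over 0.5 N) (contact force between the fingers and bead_0 above 0.5 N or contact force between the fingers and bead_1 above 0.5 N or contact force between the fingers and bead_2 above 0.5 N or contact force between the fingers and bead_3 above 0.5 N or contact force between the fingers and bead_4 above 0.5 N or contact force between the fingers and bead_5 above 0.5 N).
It fails at once if a thing standing round about is shifted by more than 20 mm (distance of any of wax_tin, masking_tape, wood_block from where it was at the start of the episode above 0.02 m).
It also fails if it takes over 72 s, if anything falls off the work surface, if the arm or the gripper's body presses on something with over 40 N, if the wrist force passes 120 N, or if a joint passes its speed limit or range.

## Working session

There is one attempt and no reset: what is moved stays moved. The work goes in short steps, Python scripts to look and compute and a shell command to move; the robot and the scene stay as the last step left them, time stands still between calls to the robot, and variables do not carry over. Pictures are saved under pics/ and viewed, at most 10 in all, crops included, and the job is handed in when it is done.

```bash
ls; mkdir -p pics; cat > h.py <<'E'
import numpy as np,cv2,pickle
from plant import bot
from scipy.spatial.transform import Rotation as R
def grab(n,save=None):
    d=bot.get_image(n); d={k:np.array(v) for k,v in d.items()}
    if save: cv2.imwrite(f'pics/{save}.png',d['pixels'][:,:,::-1]); pickle.dump(d,open(f'pics/{save}.pkl','wb'))
    return d
def load(s): return pickle.load(open(f'pics/{s}.pkl','rb'))
def cloud(d):  # pinhole cams, world points per pixel
    K=d['intrinsics'];z=d['z_map'].astype(float);v,u=np.mgrid[:z.shape[0],:z.shape[1]]
    P=np.stack([(u-K[0,2])/K[0,0]*z,-(v-K[1,2])/K[1,1]*z,-z],-1)
    return P@d['pose'][:3,:3].T+d['pose'][:3,3]
def ray(d,u,v,fish=False):
    K=d['intrinsics'];x=(u-K[0,2])/K[0,0];y=(v-K[1,2])/K[1,1]
    if fish:
        r=np.hypot(x,y);s=np.sin(r)/max(r,1e-9);c=np.array([x*s,-y*s,-np.cos(r)])
    else: c=np.array([x,-y,-1.])
    return d['pose'][:3,3],d['pose'][:3,:3]@(c/np.linalg.norm(c))
def tri(*rays):
    A=sum(np.eye(3)-np.outer(r,r) for _,r in rays);b=sum((np.eye(3)-np.outer(r,r))@o for o,r in rays)
    X=np.linalg.solve(A,b);return X,[np.linalg.norm(np.cross(X-o,r)) for o,r in rays]
E
python3 - <<'E'
from h import *
a=grab('top','top0');b=grab('scene','scene0');c=grab('wrist','wrist0')
cv2.imwrite('pics/m.png',cv2.resize(np.hstack([a['pixels'],b['pixels']])[:,:,::-1],(800,300)))
for d in(a,b,c):print(d['intrinsics'].tolist(),d['pose'].round(2).tolist())
print(bot.get_obs(),bot.grip_point_offset)
E
```

```text
pics
[[443.6754849806795, 0.0, 255.313886069057], [0.0, 443.6754849806795, 187.47624162734795], [0.0, 0.0, 1.0]] [[-0.01, 1.0, -0.09, 455.82], [-1.0, -0.01, -0.0, -2.37], [-0.0, 0.09, 1.0, 1158.51], [0.0, 0.0, 0.0, 1.0]]
[[471.6184602084797, 0.0, 257.43951557792604], [0.0, 471.6184602084797, 188.88713676112985], [0.0, 0.0, 1.0]] [[-0.75, 0.5, -0.44, 37.29], [-0.67, -0.55, 0.5, 620.58], [0.01, 0.67, 0.74, 978.18], [0.0, 0.0, 0.0, 1.0]]
[[297.3186396354542, 0.0, 252.6841938553779], [0.0, 297.3186396354542, 191.51201715257358], [0.0, 0.0, 1.0]] [[0.31, 0.91, 0.27, 280.61], [-0.95, 0.3, 0.09, -592.53], [-0.0, -0.28, 0.96, 383.44], [0.0, 0.0, 0.0, 1.0]]
{'clock': 0.15, 'joint_positions': array([ 1.18920399,  0.62911399,  0.03847063,  1.5181041 , -0.02699924,
        0.99628342, -0.01995354]), 'qd': array([ 0.00070935, -0.00241574, -0.00073301, -0.00392291, -0.00214299,
       -0.00070122,  0.00055874]), 'joint_efforts': array([ 9.74862378e-04, -5.50090206e+01,  1.14469014e+00, -1.86816323e+01,
       -5.20950404e-02,  2.09838327e-02,  1.09096322e-04]), 'position': array([ 201.73912885, -617.39147739,  204.78945576]), 'tool_rot': array([-3.10115162e+00, -4.93817393e-01,  3.70943526e-04]), 'ft_force': array([ 0.03062939, -0.50980475,  0.43739276]), 'moment': array([ 0.0126012 , -0.0171324 , -0.01512838]), 'finger_force': 0.0, 'opening': 1.000318577013085} -18.8
```

View pics/top0.png

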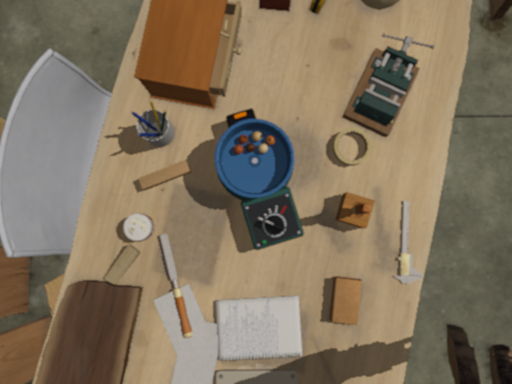

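View pics/scene0.png

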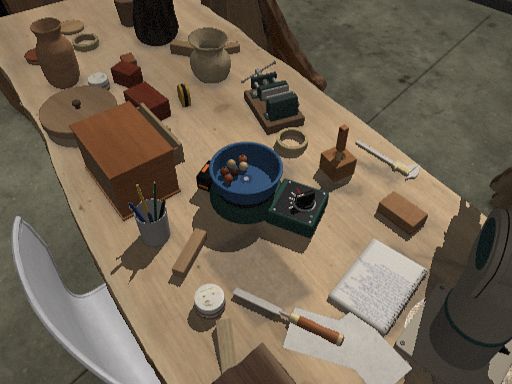

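The top picture shows the bowl centred near pixel (255,159), beads around (255,142), the dial near (272,224) and the stick/block near (356,208). In the scene picture the bowl is at (246,172), the dial at (303,200) and the stick at (341,145).

```bash
python3 - <<'E'
from h import *
a=load('top0');b=load('scene0')
def crop(d,u,v,w,h,s):return cv2.resize(d['pixels'][v:v+h,u:u+w,::-1],None,fx=s,fy=s,interpolation=cv2.INTER_CUBIC)
A=crop(a,205,115,100,140,4); B=crop(a,325,180,60,60,5);C=crop(b,310,115,60,70,5)
im=np.zeros((600,800,3),np.uint8);im[:560,:400]=A;im[:300,400:700]=B
C=C[:300];im[300:300+C.shape[0],400:700]=C
cv2.imwrite('pics/c1.png',im)
D=crop(b,200,135,140,105,5.7);cv2.imwrite('pics/c2.png',D);print(D.shape)
# cloud
for n,d in(('top',a),('scene',b)):
    P=cloud(d);X=P.reshape(-1,3);ok=d['z_map'].ravel()>0;X=X[ok]
    hsv=cv2.cvtColor(d['pixels'],cv2.COLOR_RGB2HSV).reshape(-1,3)[ok]
    print(n,'table z',np.median(X[(X[:,0]>300)&(X[:,0]<600)&(abs(X[:,1])<300)&(X[:,2]<15),2]))
    blue=(hsv[:,0]>98)&(hsv[:,0]<120)&(hsv[:,1]>120)
    reg=(X[:,0]>400)&(X[:,0]<700)&(abs(X[:,1])<150)
    rim=X[blue&reg&(X[:,2]>117)&(X[:,2]<130)]
    A=np.c_[2*rim[:,:2],np.ones(len(rim))];s=np.linalg.lstsq(A,(rim[:,:2]**2).sum(1),rcond=None)[0]
    print('rim',s[:2],np.sqrt(s[2]+s[0]**2+s[1]**2),rim[:,2].mean(),len(rim))
    fl=X[blue&reg&(np.hypot(*(X[:,:2]-s[:2]).T)<70)];print('floor',np.median(fl[:,2]))
    for nm,(zl,zh,xl,xh,yl,yh) in dict(stick=(125,185,300,550,-300,-150),block=(53,63,300,550,-320,-130),pod=(57,63,330,520,-120,60),dial=(90,100,330,480,-120,60)).items():
        m=(X[:,2]>zl)&(X[:,2]<zh)&(X[:,0]>xl)&(X[:,0]<xh)&(X[:,1]>yl)&(X[:,1]<yh);Y=X[m]
        if len(Y)>4:
            r=cv2.minAreaRect(Y[:,:2].astype(np.float32));print(nm,len(Y),Y.mean(0).round(1),Y[:,2].max().round(1),r)
E
```

```text
(598, 798, 3)
top table z 0.09798824190659161
rim [622.60115924   1.94434234] 88.67457419181427 122.56482064262347 717
floor 77.17084853295
stick 116 [ 501.4 -247.5  156.3] 168.0 ((501.6772766113281, -249.62734985351562), (19.80421257019043, 20.10500144958496), 73.9854965209961)
block 634 [ 501. -247.   58.] 63.0 ((501.8597412109375, -250.48297119140625), (72.47579193115234, 71.89544677734375), 72.43860626220703)
pod 1449 [472.  -39.5  60.3] 63.0 ((478.7696533203125, -42.028717041015625), (118.73438262939453, 127.34988403320312), 16.82832145690918)
dial 118 [466.2 -45.7  95.5] 100.0 ((466.323486328125, -46.054847717285156), (49.24222183227539, 13.96302318572998), 64.99920654296875)
scene table z 0.4993164699189947
rim [622.38557787   3.98619777] 88.93010485354196 122.1256686742325 495
floor 77.41444581034932
stick 139 [ 499.5 -245.7  149.6] 167.2 ((501.7357177734375, -248.7528076171875), (21.894487380981445, 23.493892669677734), 0.526160717010498)
block 400 [ 498.3 -244.4   58.1] 62.9 ((502.44830322265625, -249.84637451171875), (76.05175018310547, 79.23063659667969), 74.17359924316406)
pod 998 [469.1 -31.5  60.4] 63.0 ((478.5061950683594, -40.815765380859375), (119.99075317382812, 128.06019592285156), 16.364212036132812)
dial 99 [464.9 -44.5  95.3] 99.8 ((466.9365539550781, -45.77320861816406), (50.13304138183594, 16.699419021606445), 63.44824981689453)
```

View pics/c1.png

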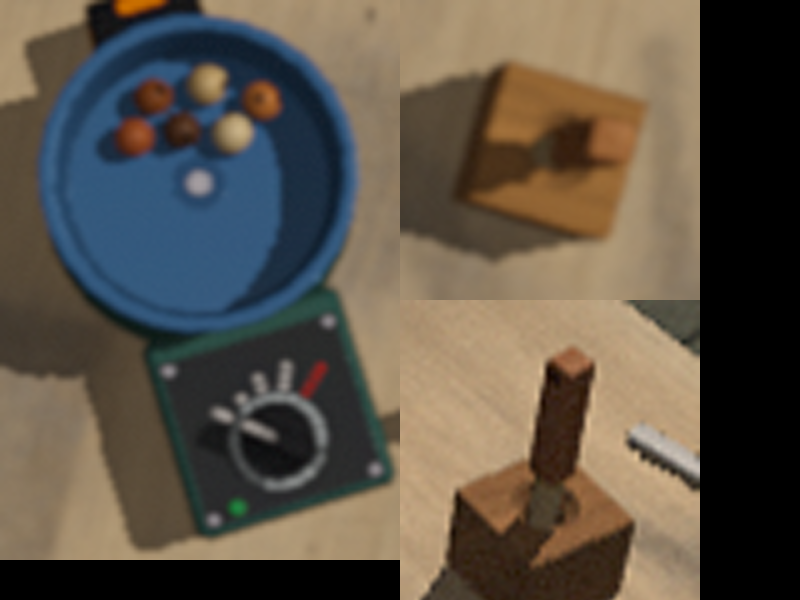

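View pics/c2.png

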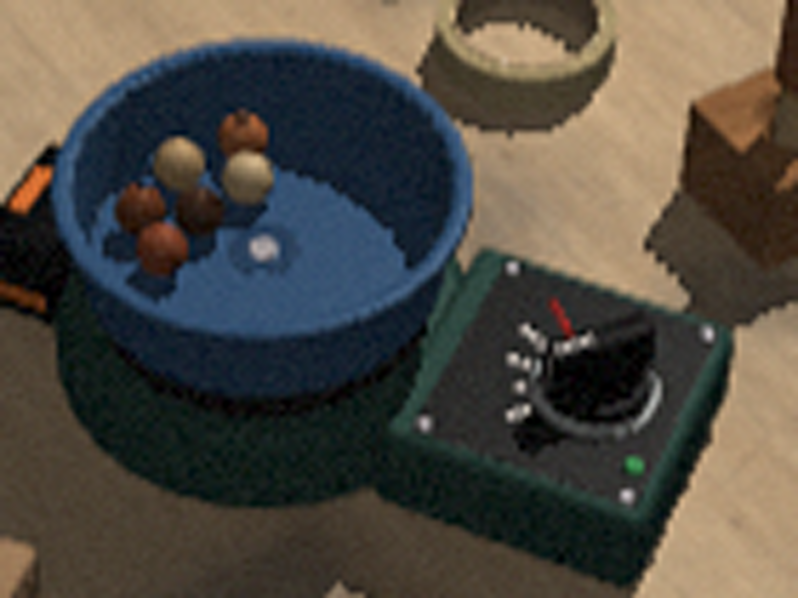

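The crops show the beads in the upper half of the bowl (crop x 115–280, y 65–155), the bolt at (198,183) and the dial bar pointing up-left toward the first dot at (222,414). The stick stands upright in its hole. Both views agree: bowl axis (623,2.5), stick (501.7,-249.3) at yaw 74° with its top about 164, and dial (466.5,-46) with its bar at 65°.

```bash
cat >> h.py <<'E'
def go(x,y,z,ydeg):
    """tool-frame shift (mm) and turn to reach TCP x,y,z, pointing down, tool y along ydeg"""
    o=bot.get_obs();M=R.from_rotvec(o['tool_rot']).as_matrix();t=np.radians(ydeg)
    Y=np.array([np.cos(t),np.sin(t),0]);Z=np.array([0,0,-1.]);T=np.stack([np.cross(Y,Z),Y,Z],1)
    print('t',round(o['clock'],2),'pos',o['position'].round(1),'F',o['ft_force'].round(1),'open',round(o['opening'],3),'grip',round(o['finger_force'],1))
    print('shift tool mm',(M.T@(np.array([x,y,z])-o['position'])).round(1),'turn',R.from_matrix(M.T@T).as_rotvec().round(4),'j7',o['joint_positions'].round(2))
E
python3 - <<'E'
from h import *
go(501.7,-249.3,215,-16)
a=load('top0');P=cloud(a);X=P[a['z_map']>0]
r=np.hypot(X[:,0]-466.5,X[:,1]+46);th=np.degrees(np.arctan2(X[:,1]+46,X[:,0]-466.5))-65
perp=abs(r*np.sin(np.radians(th)));m=(r<24)&(perp>11);print('skirt z',np.percentile(X[m,2],[10,50,90]))
# beads: high points inside bowl
c=np.array([623,2.5]);m=(np.hypot(X[:,0]-c[0],X[:,1]-c[1])<76)&(X[:,2]>88)
lab,_=[],0
Y=X[m];print(len(Y),np.c_[Y[:,:2].min(0),Y[:,:2].max(0)])
# bead centres from crop pixels (c1 /4 + 205,115), plane z=89
for n,(u,v) in dict(mahog=(154,97),maple=(208,84),cherry=(262,100),red=(135,136),dark=(183,131),birch=(232,132)).items():
    o,d=ray(a,205+u/4,115+v/4);print(n,(o+d*(89-o[2])/d[2]).round(1)-np.r_[c,77])
E
```

```text
t 0.15 pos [ 201.7 -617.4  204.8] F [ 0.  -0.5  0.4] open 1.0 grip 0.0
shift tool mm [ 399.5 -256.7   -9.9] turn [-1.300e-03 -7.000e-04 -9.757e-01] j7 [ 1.19  0.63  0.04  1.52 -0.03  1.   -0.02]
skirt z [68.34385217 71.26602015 73.58420729]
444 [[638.1971598  694.0309285 ]
 [-46.89975951  50.84370969]]
mahog [51.8 25.1 12. ]
maple [59.6 -8.  12. ]
cherry [ 49.4 -40.9  12. ]
red [27.8 36.8 12. ]
dark [30.6  7.5 12. ]
birch [ 29.7 -22.4  12. ]
```

```bash
python3 -m crank '[[0.04,-0.0257,-0.001,0,0,0,1],[0.04,-0.0257,-0.001,0,0,0,1],[0.04,-0.0257,-0.001,0,0,0,1],[0.04,-0.0257,-0.001,0,0,0,1],[0.04,-0.0257,-0.001,0,0,0,1],[0.04,-0.0257,-0.001,0,0,0,1],[0.04,-0.0257,-0.001,0,0,0,1],[0.04,-0.0257,-0.001,0,0,0,1],[0.04,-0.0257,-0.001,0,0,0,1],[0.04,-0.0257,-0.001,0,0,0,1],[0,0,0,0,0,-0.163,1],[0,0,0,0,0,-0.163,1],[0,0,0,0,0,-0.163,1],[0,0,0,0,0,-0.163,1],[0,0,0,0,0,-0.163,1],[0,0,0,0,0,-0.161,1],[0,0,0,0,0,0,1],[0,0,0,0,0,0,1]]' 20; python3 -c "
from h import *
go(501.7,-249.3,93,-16)
grab('wrist','w1')"
```

```text
clock: 2.4
position: [502.2, -249.4, 215.4]
tool_rot: [-2.511, -1.887, 0.0]
ft_force: [-0.0, -0.1, 0.6]
opening: 1.0
finger_force: 0.0
t 2.4 pos [ 502.2 -249.4  215.4] F [-0.  -0.1  0.6] open 1.0 grip 0.0
shift tool mm [ -0.   -0.4 122.4] turn [-0.0002 -0.     -0.0026] j7 [ 0.58  0.5  -0.25  1.75  0.15  0.91 -0.02]
```

View pics/w1.png

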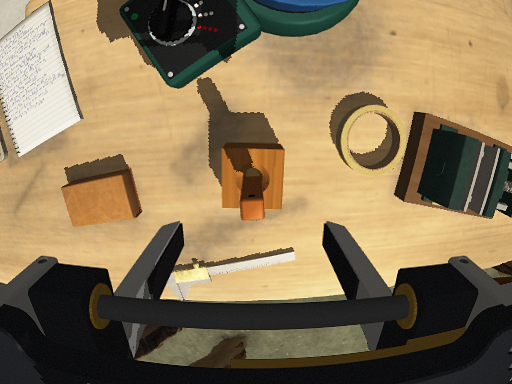

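The wrist picture shows the stick top at (252,205), centred between the fingertips at (175,225) and (330,225), with its flats square to them. Descending to grip.

```bash
python3 -m crank '[[0,0,0.03,0,0,0,1],[0,0,0.03,0,0,0,1],[0,0,0.03,0,0,0,1],[0,0,0.03,0,0,0,1],[0,0,0.002,0,0,0,1],[0,0,0,0,0,0,1],[0,0,0,0,0,0,0],[0,0,0,0,0,0,0],[0,0,0,0,0,0,0],[0,0,0,0,0,0,0],[0,0,0,0,0,0,0],[0,0,0,0,0,0,0],[0,0,0,0,0,0,0],[0,0,0,0,0,0,0]]' 35; python3 -c "
from h import *
go(501.7,-249.3,212,-16)"
```

```text
clock: 4.2
position: [502.3, -249.3, 93.4]
tool_rot: [-2.509, -1.891, -0.0]
ft_force: [-0.2, 0.1, -0.7]
opening: 0.21
finger_force: 35.0
t 4.2 pos [ 502.3 -249.3   93.4] F [-0.2  0.1 -0.7] open 0.21 grip 35.0
shift tool mm [  -0.2   -0.6 -118.6] turn [-0.0001 -0.0001  0.0003] j7 [ 0.54  0.66 -0.21  1.87  0.21  0.64 -0.07]
```

```bash
python3 -m crank '[[0,0,-0.02,0,0,0,0],[0,0,-0.04,0,0,0,0],[0,0,-0.04,0,0,0,0],[0,0,-0.04,0,0,0,0],[0.041,0.0007,0,0,0,0,0],[0.041,0.0007,0,0,0,0,0],[0.041,0.0007,0,0,0,0,0],[0.041,0.0007,0,0,0,0,0],[0.041,0.0007,0,0,0,0,0],[0.04,0.0007,0,0,0,0,0],[0,0,0,0,0,0,0]]' 35; python3 - <<'E'
from h import *
go(574,-15.3,165,-16)
def stir(r,a0,n,st=15):
    for i in range(n):
        p=lambda a:r*np.array([np.cos(np.radians(a)),np.sin(np.radians(a))])
        d=p(a0+(i+1)*st)-p(a0+i*st);t=np.radians(74)
        print(a0+i*st,np.round([d@[np.cos(t),np.sin(t)]/1000,d@[np.sin(t),-np.cos(t)]/1000],4).tolist())
stir(52,200,20,18)
E
```

```text
clock: 5.58
position: [574.3, -10.4, 233.4]
tool_rot: [-2.501, -1.898, -0.003]
ft_force: [-0.4, -0.6, -1.1]
opening: 0.208
finger_force: 35.0
t 5.58 pos [574.3 -10.4 233.4] F [-0.4 -0.6 -1.1] open 0.208 grip 35.0
shift tool mm [-5.   1.  68.4] turn [-0.0003 -0.0025  0.0066] j7 [ 0.16  0.5  -0.28  1.69  0.16  0.97 -0.46]
200 [-0.0115, 0.0115]
218 [-0.0074, 0.0145]
236 [-0.0025, 0.0161]
254 [0.0025, 0.0161]
272 [0.0074, 0.0145]
290 [0.0115, 0.0115]
308 [0.0145, 0.0074]
326 [0.0161, 0.0025]
344 [0.0161, -0.0025]
362 [0.0145, -0.0074]
380 [0.0115, -0.0115]
398 [0.0074, -0.0145]
416 [0.0025, -0.0161]
434 [-0.0025, -0.0161]
452 [-0.0074, -0.0145]
470 [-0.0115, -0.0115]
488 [-0.0145, -0.0074]
506 [-0.0161, -0.0025]
524 [-0.0161, 0.0025]
542 [-0.0145, 0.0074]
```

```bash
python3 -m crank '[[-0.005,0.001,0.034,0,0,0,0],[0,0,0.0345,0,0,0,0],[0,0,0,0,0,0,0],[0,0,0,0,0,0,0],[-0.0115,0.0115,0,0,0,0,0],[-0.0074,0.0145,0,0,0,0,0],[-0.0025,0.0161,0,0,0,0,0],[0.0025,0.0161,0,0,0,0,0],[0.0074,0.0145,0,0,0,0,0],[0.0115,0.0115,0,0,0,0,0],[0.0145,0.0074,0,0,0,0,0],[0.0161,0.0025,0,0,0,0,0],[0.0161,-0.0025,0,0,0,0,0],[0.0145,-0.0074,0,0,0,0,0],[0.0115,-0.0115,0,0,0,0,0],[0.0074,-0.0145,0,0,0,0,0],[0.0025,-0.0161,0,0,0,0,0],[0,0,0,0,0,0,0]]' 35; python3 - <<'E'
from h import *
go(502.3,-249.3,233,-16)
a=grab('top','top2');b=grab('scene','scene2')
im=np.hstack([cv2.resize(d['pixels'][v:v+75,u:u+75,::-1],(400,400),interpolation=cv2.INTER_CUBIC) for d,u,v in((a,218,122),(b,208,130))])
cv2.imwrite('pics/c3.png',im)
E
```

```text
clock: 7.82
position: [635.2, 48.6, 165.4]
tool_rot: [-2.507, -1.893, 0.001]
ft_force: [-0.0, -0.0, -1.2]
opening: 0.213
finger_force: 35.0
t 7.83 pos [635.2  48.6 165.4] F [-0.  -0.  -1.2] open 0.213 grip 35.0
shift tool mm [-322.9  -46.2  -67.5] turn [-0.0006  0.0002  0.0017] j7 [ 0.03  0.66 -0.25  1.59  0.19  0.91 -0.57]
```

View pics/c3.png

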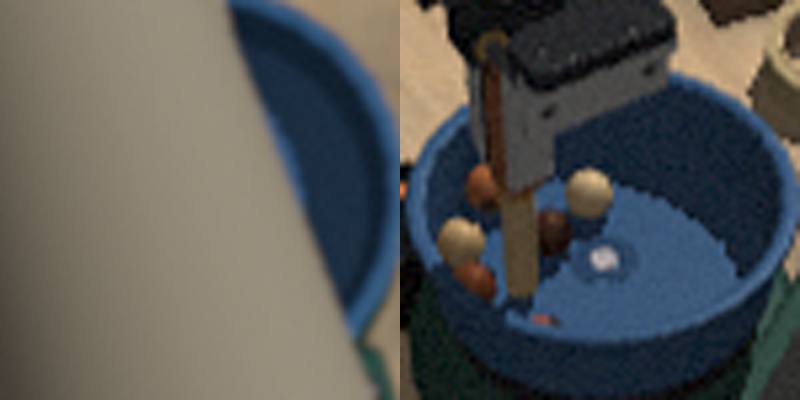

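In the scene half, the stick stands at (520,250). The birch bead is at (588,192), the dark one at (553,232), a red one behind the stick at (482,188), and the maple, mahogany and red beads are at (462,240), (474,280) and (545,320). I'll work out the beads' displacements next.

```bash
cat >> h.py <<'E'
start=dict(mahog=(51.8,25.1),maple=(59.6,-8),cherry=(49.4,-40.9),red=(27.8,36.8),dark=(30.6,7.5),birch=(29.7,-22.4))
def onfloor(d,u,v,z=89):
    o,r=ray(d,u,v);return ((o+r*(z-o[2])/r[2])[:2]-[623,2.5]).round(0)
def stir(r,a0,n,st=18):
    for i in range(n):
        p=lambda a:r*np.array([np.cos(np.radians(a)),np.sin(np.radians(a))])
        d=p(a0+(i+1)*st)-p(a0+i*st);t=np.radians(74)
        print(a0+i*st,np.round([d@[np.cos(t),np.sin(t)]/1000,d@[np.sin(t),-np.cos(t)]/1000],4).tolist())
def mv(dx,dy):
    t=np.radians(74);d=np.array([dx,dy]);print('tool',(d@[np.cos(t),np.sin(t)]).round(1),(d@[np.sin(t),-np.cos(t)]).round(1))
E
python3 - <<'E'
from h import *
a=load('scene0')
for n,(u,v) in dict(mahog=(140,208),maple=(180,163),cherry=(243,135),red=(163,248),dark=(200,210),birch=(247,178)).items():print('start',n,onfloor(a,200+u/5.7,135+v/5.7))
for n,(u,v) in dict(birch=(188,192),dark=(153,232),redbehind=(84,188),maple=(62,242),mah=(74,281),red=(145,322)).items():print('now',n,onfloor(a,208+u/5.333,130+v/5.333))
E
```

```text
start mahog [51. 27.]
start maple [58. -7.]
start cherry [ 49. -40.]
start red [25. 38.]
start dark [30.  9.]
start birch [ 28. -20.]
now birch [ 28. -21.]
now dark [22. 11.]
now redbehind [69. 12.]
now maple [51. 46.]
now mah [28. 60.]
now red [-16.  57.]
```

```bash
python3 -m crank '[[-0.0063,0.0107,0,0,0,0,0],[-0.0063,0.0107,0,0,0,0,0],[-0.0063,0.0107,0,0,0,0,0],[-0.0063,0.0107,0,0,0,0,0],[-0.0143,0.0062,0,0,0,0,0],[-0.0143,0.0062,0,0,0,0,0],[-0.0034,-0.012,0,0,0,0,0],[-0.0034,-0.012,0,0,0,0,0],[-0.0034,-0.012,0,0,0,0,0],[-0.0034,-0.012,0,0,0,0,0],[-0.0034,-0.012,0,0,0,0,0],[-0.0034,-0.012,0,0,0,0,0],[0.0041,0.0144,0,0,0,0,0],[0.0041,0.0144,0,0,0,0,0],[0.0041,0.0144,0,0,0,0,0],[0.0131,-0.0038,0,0,0,0,0],[0.0131,-0.0038,0,0,0,0,0],[0.0131,-0.0038,0,0,0,0,0],[0,0,0,0,0,0,0],[0,0,0,0,0,0,0]]' 35; python3 - <<'E'
from h import *
go(502.3,-249.3,233,-16)
b=grab('scene','scene3')
cv2.imwrite('pics/c4.png',cv2.resize(b['pixels'][130:205,208:288,::-1],(640,600),interpolation=cv2.INTER_CUBIC))
E
```

```text
clock: 10.42
position: [644.7, 21.5, 165.0]
tool_rot: [2.508, 1.891, -0.001]
ft_force: [-0.9, 0.0, -0.4]
opening: 0.208
finger_force: 35.0
t 10.43 pos [644.7  21.5 165. ] F [-0.9  0.  -0.4] open 0.208 grip 35.0
shift tool mm [-299.6  -62.3  -67.8] turn [0.0002 0.0007 0.0002] j7 [ 0.07  0.67 -0.25  1.57  0.19  0.92 -0.52]
```

View pics/c4.png

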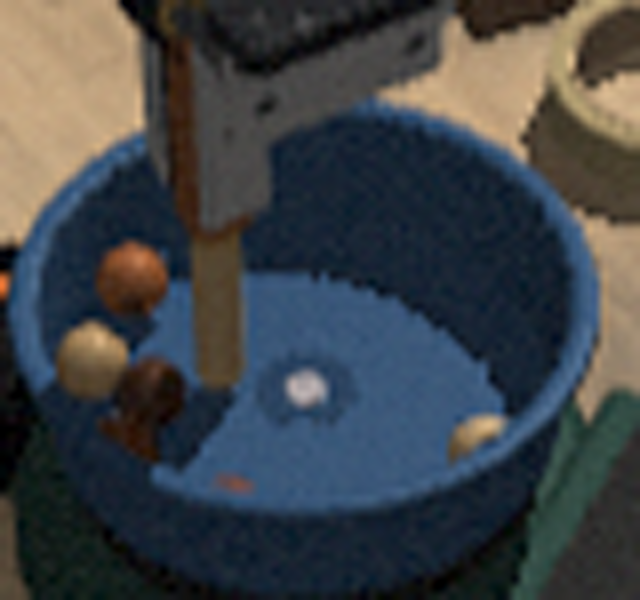

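The picture shows the birch bead pushed to the front at (478,440). Dark is at (152,393), maple (93,360), cherry (132,278), mahogany (130,437) and red (235,484).

```bash
python3 - <<'E'
from h import *
a=load('scene3')
for n,(u,v) in dict(birch=(482,450),dark=(152,393),cherry=(132,278),maple=(93,360),mahog=(125,440),red=(235,492)).items():
    p=onfloor(a,208+u/8,130+v/8);print(n,p,np.hypot(*(p-start[n])).round(0),np.hypot(*p).round(0))
mv(0,-60)
E
```

```text
birch [-69. -10.] 99.0 70.0
dark [27. 42.] 35.0 50.0
cherry [69.  9.] 54.0 70.0
maple [52. 45.] 54.0 69.0
mahog [19. 63.] 50.0 66.0
red [-22.  56.] 53.0 60.0
tool -57.7 16.5
```

All beads have moved at least 35 mm, so I'll return the stick.

```bash
python3 -m crank '[[0,0,-0.034,0,0,0,0],[0,0,-0.034,0,0,0,0],[0,0,0,0,0,0,0],[-0.0375,-0.0078,0,0,0,0,0],[-0.0375,-0.0078,0,0,0,0,0],[-0.0375,-0.0078,0,0,0,0,0],[-0.0375,-0.0078,0,0,0,0,0],[-0.0375,-0.0078,0,0,0,0,0],[-0.0375,-0.0078,0,0,0,0,0],[-0.0375,-0.0078,0,0,0,0,0],[-0.0371,-0.0077,0,0,0,0,0],[0,0,0,0,0,0,0],[0,0,0,0,0,0,0],[0,0,0,0,0,0,0]]' 35; python3 - <<'E'
from h import *
go(502.3,-249.3,93.4,-16)
b=grab('scene','scene4')
P=cloud(b);X=P[b['z_map']>0];
m=(abs(X[:,0]-502)<25)&(abs(X[:,1]+249)<25)&(X[:,2]>140)&(X[:,2]<215)
for lo in range(140,215,15):
    Y=X[m&(X[:,2]>lo)&(X[:,2]<lo+15)];
    if len(Y):print(lo,len(Y),np.median(Y,0).round(1))
cv2.imwrite('pics/c5.png',cv2.resize(b['pixels'][90:190,290:380,::-1],(540,600),interpolation=cv2.INTER_CUBIC))
E
```

```text
clock: 12.22
position: [503.0, -247.5, 232.6]
tool_rot: [-2.506, -1.893, -0.001]
ft_force: [-0.3, -0.2, -0.6]
opening: 0.208
finger_force: 35.0
t 12.22 pos [ 503.  -247.5  232.6] F [-0.3 -0.2 -0.6] open 0.208 grip 35.0
shift tool mm [-2.100e+00 -1.000e-01  1.392e+02] turn [-0.0003 -0.0009  0.0024] j7 [ 0.58  0.48 -0.26  1.73  0.14  0.95 -0.01]
140 3 [ 505.  -244.1  152.9]
155 26 [ 500.  -243.9  161.3]
170 25 [ 499.6 -243.9  176.2]
185 30 [ 501.1 -243.3  190.9]
200 28 [ 500.8 -244.1  206.5]
```

View pics/c5.png

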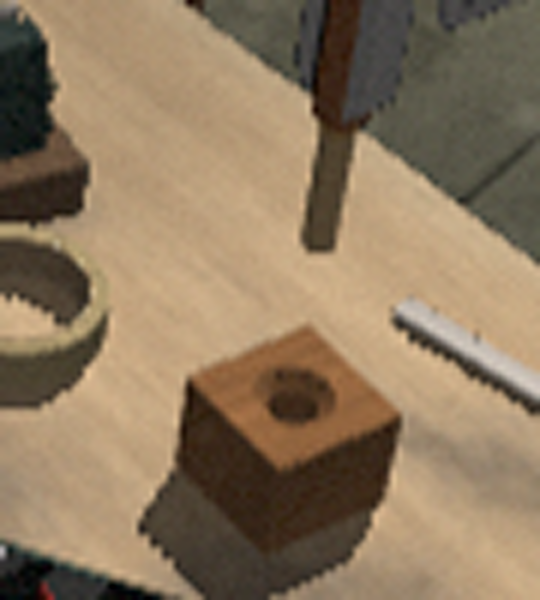

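The stick hangs straight in the fingers, tip at (319,250), with the hole mouth free at (298,395). Lowering it into the hole.

```bash
python3 -m crank '[[-0.002,0,0.03,0,0,0,0],[0,0,0.03,0,0,0,0],[0,0,0.025,0,0,0,0],[0,0,0.015,0,0,0,0],[0,0,0.01,0,0,0,0],[0,0,0,0,0,0,0]]' 35;python3 -m crank '[[0,0,0.01,0,0,0,0],[0,0,0.01,0,0,0,0],[0,0,0.008,0,0,0,0],[0,0,0,0,0,0,0]]' 35; python3 -c "
from h import *
go(502.3,-249.3,93.4,-16)"
```

```text
clock: 13.02
position: [501.9, -250.6, 122.7]
tool_rot: [-2.508, -1.891, 0.0]
ft_force: [0.8, 0.1, 0.0]
opening: 0.213
finger_force: 35.0
clock: 13.52
position: [501.5, -250.7, 94.3]
tool_rot: [-2.508, -1.89, 0.001]
ft_force: [1.0, 1.1, -0.1]
opening: 0.214
finger_force: 35.0
t 13.53 pos [ 501.5 -250.7   94.3] F [ 1.   1.1 -0.1] open 0.214 grip 35.0
shift tool mm [1.6 0.4 0.9] turn [-0.0012 -0.0002  0.0002] j7 [ 0.55  0.66 -0.21  1.87  0.22  0.64 -0.07]
```

```bash
python3 -m crank '[[0,0,0,0,0,0,1],[0,0,0,0,0,0,1],[0,0,0,0,0,0,1],[0,0,0,0,0,0,1],[0,0,0,0,0,0,1],[0,0,-0.02,0,0,0,1],[0,0,-0.04,0,0,0,1],[0,0,-0.04,0,0,0,1],[0,0,-0.02,0,0,0,1],[0,0,0,0,0,0,1]]'; python3 - <<'E'
from h import *
go(466.5,-46,200,-25)
b=grab('scene','scene5');P=cloud(b);X=P[b['z_map']>0]
m=(abs(X[:,0]-502)<30)&(abs(X[:,1]+249)<30)&(X[:,2]>90)&(X[:,2]<185)
print('stick',X[m].mean(0),np.percentile(X[m,2],98))
E
```

```text
clock: 14.78
position: [502.8, -251.3, 216.4]
tool_rot: [2.506, 1.889, 0.003]
ft_force: [-0.3, -0.7, 0.1]
opening: 0.996
finger_force: 0.0
t 14.78 pos [ 502.8 -251.3  216.4] F [-0.3 -0.7  0.1] open 0.996 grip 0.0
shift tool mm [187.4 -91.6  16. ] turn [0.0035 0.0003 0.1572] j7 [ 0.59  0.5  -0.26  1.75  0.15  0.91 -0.02]
stick [ 499.2715886  -247.2276205   132.39711152] 166.6112482729612
```

```bash
python3 -m crank '[[0.0375,-0.0183,0,0,0,0,1],[0.0375,-0.0183,0,0,0,0,1],[0.0375,-0.0183,0,0,0,0,1],[0.0375,-0.0183,0,0,0,0,1],[0.0374,-0.0184,0,0,0,0,1],[0,0,0.016,0,0,0.157,0.6],[0,0,0,0,0,0,0.6],[0,0,0,0,0,0,0.6]]'; python3 - <<'E'
from h import *
go(466.5,-46,74,-25)
d=grab('wrist','w2')
u,v=256,192
cv2.imwrite('pics/w2c.png',cv2.resize(d['pixels'][60:360,60:460,::-1],(800,600),interpolation=cv2.INTER_CUBIC))
# fisheye cloud: dial heights
K=d['intrinsics'];z=d['z_map'].astype(float);v,u=np.mgrid[:384,:512];x=(u-K[0,2])/K[0,0];y=(v-K[1,2])/K[1,1];r=np.hypot(x,y)+1e-9
k=np.tan(r)/r;P=np.stack([x*k*z,-y*k*z,-z],-1)@d['pose'][:3,:3].T+d['pose'][:3,3]
X=P[(z>0)&(r<1.4)];q=X[:,:2]-[466.5,-46];rr=np.hypot(*q.T)
m=(rr<35)&(X[:,2]<110)
h,e=np.histogram(X[m,2],bins=np.arange(55,105,2));print(list(zip(e[:-1],h)))
top=X[(rr<40)&(X[:,2]>92)&(X[:,2]<102)];print(cv2.minAreaRect(top[:,:2].astype(np.float32)),np.median(top[:,2]))
E
```

```text
clock: 15.82
position: [465.2, -46.0, 198.6]
tool_rot: [-2.647, -1.69, 0.002]
ft_force: [-0.4, -0.5, 0.3]
opening: 0.718
finger_force: 0.0
t 15.82 pos [465.2 -46.  198.6] F [-0.4 -0.5  0.3] open 0.718 grip 0.0
shift tool mm [  0.6   1.3 124.6] turn [-0.001   0.0005  0.002 ] j7 [ 0.22  0.39 -0.25  2.01  0.14  0.76 -0.54]
[(np.int64(55), np.int64(0)), (np.int64(57), np.int64(41)), (np.int64(59), np.int64(815)), (np.int64(61), np.int64(409)), (np.int64(63), np.int64(17)), (np.int64(65), np.int64(19)), (np.int64(67), np.int64(53)), (np.int64(69), np.int64(769)), (np.int64(71), np.int64(243)), (np.int64(73), np.int64(3)), (np.int64(75), np.int64(6)), (np.int64(77), np.int64(4)), (np.int64(79), np.int64(6)), (np.int64(81), np.int64(5)), (np.int64(83), np.int64(6)), (np.int64(85), np.int64(4)), (np.int64(87), np.int64(6)), (np.int64(89), np.int64(5)), (np.int64(91), np.int64(15)), (np.int64(93), np.int64(227)), (np.int64(95), np.int64(416)), (np.int64(97), np.int64(11)), (np.int64(99), np.int64(0)), (np.int64(101), np.int64(0))]
((466.0234069824219, -45.657814025878906), (49.243492126464844, 13.193183898925781), 65.4779052734375) 95.35949529953501
```

View pics/w2c.png

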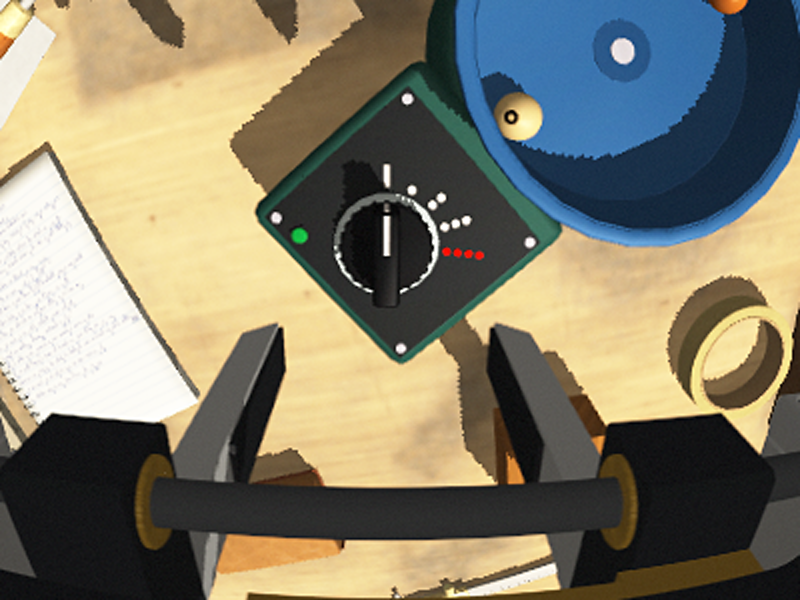

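The wrist picture shows the bar at (386,250) midway between the fingers at (283,330) and (490,330), lined up with the tool x. The skirt top measures z = 70 and the bar top z = 95–96, so I'll lower the TCP to about z = 74.

```bash
python3 -m crank '[[0.0006,0.001,0.04,0,0,0,0.55],[0,0,0.04,0,0,0,0.55],[0,0,0.03,0,0,0,0.55],[0,0,0.015,0,0,0,0.55],[0,0,0,0,0,0,0.55],[0,0,0,0,0,0,0.55]]';python3 -c "
from h import *
go(466.3,-45.9,73.5,-25)"; python3 -m crank '[[0,0,0,0,0,0,0],[0,0,0,0,0,0,0],[0,0,0,0,0,0,0],[0,0,0,0,0,0,0],[0,0,0,0,0,0,0],[0,0,0,0,0,0,0],[0,0,0,0,0,0,0]]' 40;python3 -c "
from h import *
go(466.3,-45.9,73.5,-25)"
```

```text
clock: 16.62
position: [467.2, -45.7, 74.6]
tool_rot: [2.649, 1.688, 0.002]
ft_force: [-0.2, 0.3, 0.5]
opening: 0.548
finger_force: 0.0
t 16.62 pos [467.2 -45.7  74.6] F [-0.2  0.3  0.5] open 0.548 grip 0.0
shift tool mm [-0.6 -0.8  1.1] turn [ 0.0011 -0.0005  0.0002] j7 [ 0.16  0.6  -0.17  2.13  0.23  0.43 -0.63]
clock: 17.5
position: [465.6, -45.0, 74.0]
tool_rot: [-2.648, -1.688, 0.002]
ft_force: [-3.0, 2.6, 5.3]
opening: 0.147
finger_force: 40.0
t 17.5 pos [465.6 -45.   74. ] F [-3.   2.6  5.3] open 0.147 grip 40.0
shift tool mm [-0.5  1.   0.5] turn [-0.0016  0.0005  0.0005] j7 [ 0.16  0.6  -0.17  2.13  0.23  0.43 -0.64]
```

```bash
python3 -m crank '[[0,0,0,0,0,0.1,0],[0,0,0,0,0,0.1,0],[0,0,0,0,0,0.1,0],[0,0,0,0,0,0.1,0],[0,0,0,0,0,0.1,0],[0,0,0,0,0,0.1,0],[0,0,0,0,0,0.1,0],[0,0,0,0,0,0.1,0],[0,0,0,0,0,0.1,0],[0,0,0,0,0,0.1,0],[0,0,0,0,0,0.1,0],[0,0,0,0,0,0.1,0],[0,0,0,0,0,0.03,0],[0,0,0,0,0,0.03,0],[0,0,0,0,0,0,0],[0,0,0,0,0,0,0],[0,0,0,0,0,0,0],[0,0,0,0,0,0,0]]' 40;python3 - <<'E'
from h import *
go(466.3,-45.9,74,-25-np.degrees(1.26))
b=grab('scene','scene6');d=grab('wrist','w3')
im=np.hstack([cv2.resize(b['pixels'][170:240,260:340,::-1],(400,350),interpolation=cv2.INTER_CUBIC),cv2.resize(d['pixels'][100:300,150:350,::-1],(400,350),interpolation=cv2.INTER_CUBIC)])
cv2.imwrite('pics/c6.png',im)
E
```

```text
clock: 19.75
position: [466.0, -45.8, 74.0]
tool_rot: [3.135, -0.196, -0.001]
ft_force: [-2.3, -1.4, 6.0]
opening: 0.147
finger_force: 40.0
t 19.75 pos [466.  -45.8  74. ] F [-2.3 -1.4  6. ] open 0.147 grip 40.0
shift tool mm [0.3 0.1 0. ] turn [0.0004 0.0008 0.0008] j7 [-0.07  0.6   0.16  2.13 -0.22  0.42 -1.44]
```

View pics/c6.png

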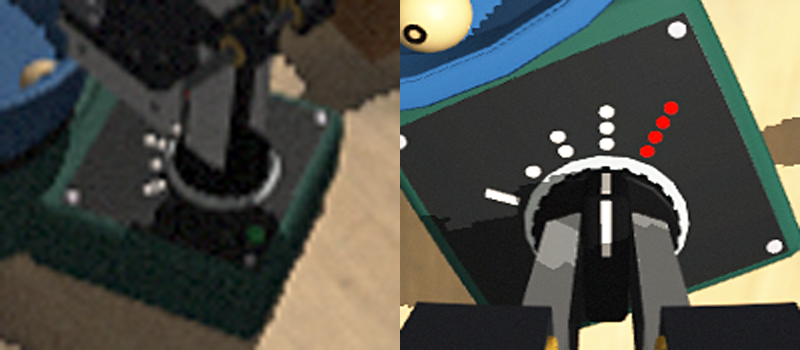

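The wrist half shows the pointer (606,180) exactly in line with the three white dots (606,110–145), and the fingers are gripping the bar. Handing in.

```bash
python3 -c "
from plant import bot
print(bot.finish_job())"
```

```text
the job is handed in; nothing more can be done
None
```

I stirred the beads (each moved at least 35 mm), stood the stick back in its block, and handed the job in at about 20 s with the dial held on the three-dot click; the hand-in gave no verdict.

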